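# Fetch the plaster bust from behind the pigment pots

### The job

The small plaster bust on the wooden riser is boxed in by three pigment pots: first clear all three pots onto the plywood board at the side, then, with all of them standing there, fetch the bust and stand it in the middle of the green turntable. After that put each pot back on the middle of the coaster of its own colour. Keep everything upright, and leave the bust standing on the turntable.

Things in the scene. Friction and masses are not known exactly. Their poses are not given: they have to be found in the camera images.
- pot_red: red upright pigment pot with a red lid and a white paper band: body cylinder 56 mm diameter up to 112 mm, lid 52 mm diameter from there to the top at 130 mm; about 0.3 kg. Origin at the centre of its underside, z up. It starts on the red coaster
- pot_yellow: yellow upright pigment pot with a yellow lid and a white paper band: body cylinder 56 mm diameter up to 112 mm, lid 52 mm diameter from there to the top at 130 mm; about 0.3 kg. Origin at the centre of its underside, z up. It starts on the yellow coaster
- pot_blue: blue upright pigment pot with a blue lid and a white paper band: body cylinder 56 mm diameter up to 112 mm, lid 52 mm diameter from there to the top at 130 mm; about 0.3 kg. Origin at the centre of its underside, z up. It starts on the blue coaster
- coaster_red: red fixed coaster disc on the riser, 70 mm diameter, 3 mm thick; origin at the centre of its underside (3 mm below its top face), z up. Which of the three places on the riser it has changes from start to start
- coaster_yellow: yellow fixed coaster disc on the riser, 70 mm diameter, 3 mm thick; origin at the centre of its underside (3 mm below its top face), z up. Which of the three places on the riser it has changes from start to start
- coaster_blue: blue fixed coaster disc on the riser, 70 mm diameter, 3 mm thick; origin at the centre of its underside (3 mm below its top face), z up. Which of the three places on the riser it has changes from start to start
- bust: small white plaster bust, 73 mm tall: dark round foot 48 mm diameter, 14 mm high; shoulders 42 mm diameter; head 36 mm diameter, sides upright from 41 to 57 mm above the underside (grip there), rounded top; 0.12 kg. Origin at the centre of its underside, z up; nose to its -x, facing any way. The pots' sides are 33 to 45 mm from its axis and taller: no room for a gripper until they are gone
- turntable: fixed green modelling turntable that does not turn, disc 170 mm diameter with a yellow spot of 54 mm diameter at its centre; origin at the centre of its underside on the table, top face 55 mm above the origin, z up. It stands to the left or right of the riser
- park_board: fixed bare plywood board, 200 x 200 mm, 12 mm thick, the side area for the pots; empty at the start. Origin at the centre of its underside, top 12 mm above it, x and y along its sides. It stands on the other side of the riser from the turntable
- riser: fixed low wooden riser, 220 mm (its x) by 230 mm (its y), top 30 mm above its origin at the centre of its underside on the table; 14 mm high rim along its +x edge, a loop tool lying before it. The bust stands near its centre, one coaster about 64 mm towards -x, the others 70 mm towards +y and -y. Between robot and riser lie a chisel and an orange cup up to 50 mm high

How it is judged:
On the way, in this order (a step that is already met when the one before it is completed fails the run):
1. all three pots stand released and upright on the plywood board (x of pot_red in the frame of park_board between -0.08 and 0.08 m and y of pot_red in the frame of park_board between -0.08 and 0.08 m and z of each of pot_red, pot_yellow, pot_blue in the frame of park_board below 0.02 m and angle between each of pot_red, pot_yellow, pot_blue's own z axis and vertical below 0.1 rad and contact force between each of pot_red, pot_yellow, pot_blue and the fingers below 0.1 N and x of pot_yellow in the frame of park_board between -0.08 and 0.08 m and y of pot_yellow in the frame of park_board between -0.08 and 0.08 m and x of pot_blue in the frame of park_board between -0.08 and 0.08 m and y of pot_blue in the frame of park_board between -0.08 and 0.08 m), for 0.2 s.
2. with the three pots still on the board, the bust stands released in the middle of the turntable (all of step 1 and horizontal distance between bust and turntable below 0.012 m and z of bust in the frame of turntable between 0.05 and 0.062 m and angle between bust's own z axis and vertical below 0.1 rad and contact force between bust and the fingers below 0.1 N), for 0.2 s.
At the end, for the whole second after the job is handed in: the bust stands upright on the turntable within 12 mm of its centre, and each pot stands upright on the coaster of its own colour within 12 mm of its centre; all released and at rest (horizontal distance between bust and turntable below 0.012 m and z of bust in the frame of turntable between 0.05 and 0.062 m and angle between each of bust, pot_red, pot_yellow, pot_blue's own z axis and vertical below 0.1 rad and contact force between each of bust, pot_red, pot_yellow, pot_blue and the fingers below 0.1 N and horizontal distance between pot_red and coaster_red below 0.012 m and z of pot_red in the frame of coaster_red below 0.01 m and horizontal distance between pot_yellow and coaster_yellow below 0.012 m and z of pot_yellow in the frame of coaster_yellow below 0.01 m and horizontal distance between pot_blue and coaster_blue below 0.012 m and z of pot_blue in the frame of coaster_blue below 0.01 m and linear speed of each of pot_red, pot_yellow, pot_blue, bust below 0.02 m/s); the robot touches nothing.
It fails at once if a pot or the bust is tipped by more than about 30 degrees (angle between any of pot_red, pot_yellow, pot_blue, bust's own z axis and vertical above 0.55 rad).
It also fails if it takes over 141 s, if anything falls off the work surface, if the arm or the gripper's body presses on something with over 40 N, if the wrist force passes 120 N, or if a joint passes its speed limit or range.

### The arm

A 6-joint arm with a two-finger parallel gripper is mounted at the origin on the work surface. World frame = base frame: x ahead of the robot, y to its left, z up, the work surface at z = 0. Lengths are in m, angles in rad, forces in N, time in s.
With the tool pointing down it reaches from about 0.2 to 0.875 m from the base axis. Payload 3.4 kg.
Tool frame: the origin (TCP) lies midway between the tips of the shut fingers; the grasp point (between the pads) lies 19 mm behind it (arm.grip_depth is the distance from the TCP to the grasp point, in m); z points along the fingers, y is the line along which they close (so a half turn about z gives the same grasp; the last joint's range is limited). The gripper opens to 94 mm and grips with 3 to 60 N. Pads are 16 mm wide; open, the fingers measure 119 mm over their backs; the gripper's body (75 mm by 177 mm) begins 78 mm behind the grasp point.
Start: joints at [1.015, 0.276, 1.505, -0, 1.361, -0.121], TCP at [0.242, 0.522, 0.205] pointing down, gripper open.
Joint ranges: [-2.89, 2.89], [-0.75, 2.08], [0.22, 2.7], [-1.18, 4.32], [0.11, 2.71], [-2.7, 2.7]. Speed limits (rad/s): [2.57, 2.57, 3.14, 3.14, 3.14, 3.14].

### API

Orientations are given as a 3x3 rotation matrix whose columns are the frame's x, y, z axes.
In Python, from bench import arm gives the robot as it stands. The module is installed in compiled form; this text tells all that it offers. Calls block until the motion is done:
- arm.movep(position, orientation): joint-space move of the TCP to a pose.
- arm.move_straight(position, orientation=None, max_speed=0.15): straight line of the TCP; orientation=None keeps the orientation; max_speed is the mean speed in m/s.
- arm.move_j(angles): joint-space move.
- arm.open() and arm.grab(grip_force=None): open the fingers fully, or close them until they stop; grip_force is the grip in N (None keeps the last).
- arm.wait(seconds).
- arm.solve_ik(position, orientation): joint angles nearest the present ones, or None.
- arm.state(): the state.
- arm.grab_frame(name): name is "scene" or "top" or "wrist"; returns a dict with "frame" (400x640x3 uint8, blue, green, red), "K" (3x3 intrinsics, pixels), "R" (3x3) and "t" (3): a world point X has camera coordinates R X + t. Camera axes: x right, y down, z forward; pixel columns grow to the right and rows downward; lengths in m; the calibration is good to about 2 mm. A picture is of the moment at which its call begins. There is no depth.
A pose or a line that the arm cannot do raises arm.Unreachable and nothing moves.
- arm.hand_in(): hands the job in; it is judged then, once.
The state is a dict: "time": time; "q": joint angles; "joint_vel": joint speeds; "effort": joint torques, N m; "eef_pos": TCP position; "tool_rot": TCP orientation; "force": force on the tool from outside, world axes, zero at the start; "moment": the same for the moment, N m; "grip_width": finger opening in m; "gripper_force": force on a finger pad.
Only numpy, scipy, OpenCV 4.12 (cv2) and the standard library are available. Lean on these libraries where they do the work, as an engineer would, in place of code of your own. Each camera call takes 0.05 s, during which the arm holds its last target. There are 200 camera calls.

## Working session

There is one attempt and no reset: what is moved stays moved. The work goes in short steps, each a Python script; the robot and the scene stay as the last script left them, time stands still between calls to the robot, and variables do not carry over. Pictures are saved under pics/ and viewed, at most 14 in all, crops included, and the job is handed in when it is done.

```bash
mkdir -p pics; python3 - <<'E'
from bench import arm
import cv2,pickle,numpy as np
d={}
for n in("scene","top"):
    f=arm.grab_frame(n);d[n]=f;cv2.imwrite(f"pics/{n}0.png",f["frame"]);print(n,(-f["R"].T@f["t"]).round(3),f["K"][0,0])
pickle.dump(d,open("f0.pkl","wb"));print(arm.state()["time"])
E
```

```text
scene [0.99  0.796 1.046] 505.4093059196227
top [ 0.437 -0.013  0.934] 424.45601794886534
0.1
```

View pics/top0.png

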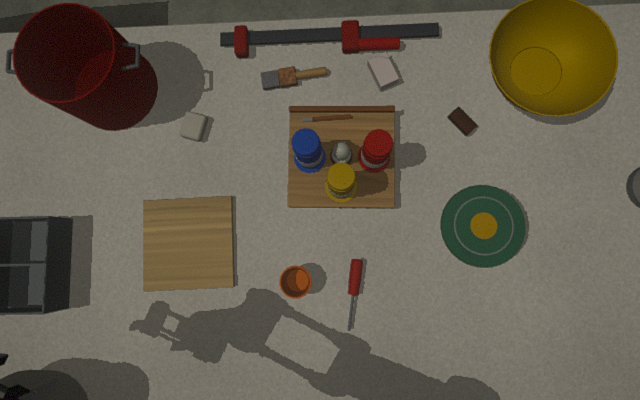

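View pics/scene0.png

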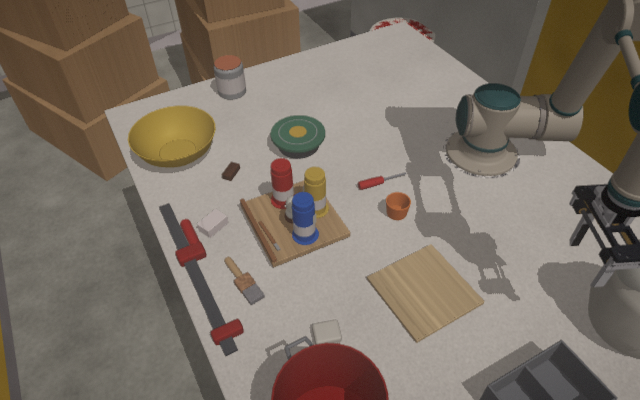

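The top view shows the riser at about (342,157), with the blue lid at (307,140), red at (378,143), yellow at (341,175) and the bust at (341,152). The board is at (188,243) and the turntable spot at (484,225). The scene view shows the same layout. Next I'll enlarge both.

```bash
python3 - <<'E'
import cv2
t=cv2.imread("pics/top0.png");s=cv2.imread("pics/scene0.png")
def c(im,x,y,w,h,k,n):
    o=cv2.resize(im[y:y+h,x:x+w],None,fx=k,fy=k,interpolation=cv2.INTER_CUBIC)
    for i in range(0,w,10):
        cv2.line(o,(i*k,0),(i*k,6 if i%50 else 14),(255,255,255),1); cv2.putText(o,str(x+i),(i*k,24),0,.35,(255,255,255),1)
    for i in range(10,h,10):
        cv2.line(o,(0,i*k),(6,i*k),(255,255,255),1); cv2.putText(o,str(y+i),(8,i*k+4),0,.35,(255,255,255),1)
    cv2.imwrite(n,o)
c(t,280,97,130,118,5,"pics/tc.png");c(s,230,145,130,120,5,"pics/sc.png")
E
```

```text
(no output)
```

View pics/tc.png

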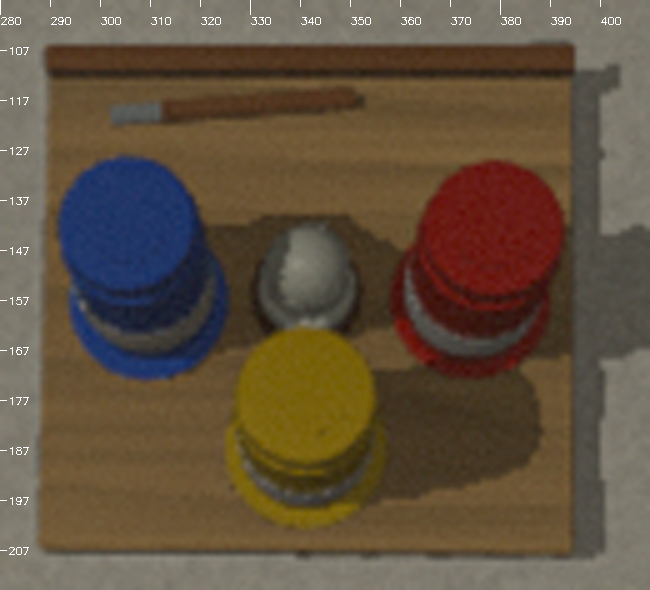

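View pics/sc.png

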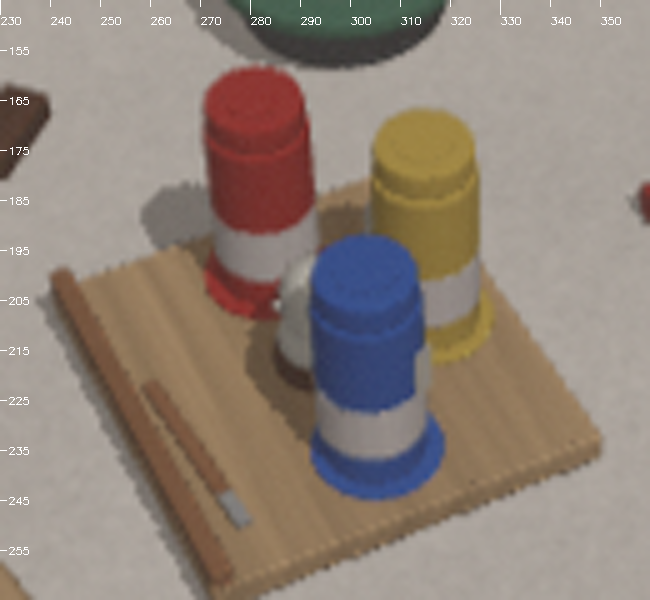

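The crops show these lid centres in the top view: blue (305.4,141.8), red (378.4,142.8), yellow (341.1,176.2). In the scene view they are red (281,164.6), yellow (314.8,173.4), blue (303,198.6). The coaster centres in the top view are blue (309.8,156.8), red (374.1,156.4), yellow (341.2,186.6).

```bash
cat > h.py <<'E'
import cv2,pickle,numpy as np
def tri(f1,p1,f2,p2):
    P=[f["K"]@np.c_[f["R"],f["t"]] for f in(f1,f2)]
    X=cv2.triangulatePoints(P[0],P[1],np.float64(p1).reshape(2,1),np.float64(p2).reshape(2,1)).ravel();X=X[:3]/X[3]
    e=[np.linalg.norm((P[i]@np.r_[X,1])[:2]/(P[i]@np.r_[X,1])[2]-p) for i,p in enumerate((p1,p2))]
    return X,max(e)
def onz(f,p,z):
    C=-f["R"].T@f["t"];d=f["R"].T@np.linalg.solve(f["K"],[*p,1]);return C+d*(z-C[2])/d[2]
E
python3 - <<'E'
from h import *
d=pickle.load(open("f0.pkl","rb"));t,s=d["top"],d["scene"]
def spot(f,x,y):
    h=cv2.cvtColor(f["frame"],cv2.COLOR_BGR2HSV);m=cv2.inRange(h,(15,120,60),(32,255,255))
    n,l,st,c=cv2.connectedComponentsWithStats(m);i=l[y,x];print(st[i]);return c[i]
a,b=spot(t,484,225),spot(s,298,132)
np.set_printoptions(precision=4,suppress=True)
def show(n,p,q):
    X,e=tri(t,p,s,q);print(n,X,"err px %.1f"%e)
show("spot",a,b)
for n,p,q in[("red",(378.4,142.8),(281,164.6)),("yel",(341.1,176.2),(314.8,173.4)),("blu",(305.4,141.8),(303,198.6)),
 ("riserNR",(394.3,207),(350,232)),
 ("b1",(144,200),(418,338)),("b2",(232,196),(368,275)),("b3",(234,288),(430,246)),("b4",(144,291),(483,299))]: show(n,p,q)
for n,p,z in[("cred",(374.1,156.4),.033),("cyel",(341.2,186.6),.033),("cblu",(309.8,156.8),.033)]:print(n,onz(t,p,z))
for p in[(288,207),(394.3,207),(394.6,111.5),(289,111)]:print("riser",onz(t,p,.03))
E
```

```text
[470 212  27  27 570]
[289 126  17  11 147]
spot [ 0.4781 -0.3062  0.053 ] err px 0.1
red [ 0.631  -0.0893  0.1593] err px 0.1
yel [ 0.5705 -0.0184  0.1589] err px 0.0
blu [0.6374 0.0463 0.1613] err px 0.1
riserNR [ 0.4796 -0.0977 -0.1874] err px 33.2
b1 [0.5536 0.4215 0.0148] err px 1.1
b2 [0.5579 0.2242 0.0111] err px 0.7
b3 [ 0.3602  0.2206 -0.0021] err px 1.4
b4 [0.3578 0.4151 0.0132] err px 0.7
cred [ 0.6331 -0.0914  0.033 ]
cyel [ 0.5696 -0.0187  0.033 ]
cblu [0.637  0.0474 0.033 ]
riser [0.5293 0.0969 0.03  ]
riser [ 0.5227 -0.1301  0.03  ]
riser [ 0.732 -0.14   0.03 ]
riser [0.7422 0.0914 0.03  ]
```

The heights agree with the text: pot tops at about 0.160 against 0.163, the turntable spot at 0.053 against 0.055, and the board at about 0.012. Lid and coaster centres match to 3 mm. I'll start with the yellow pot.

```bash
cat >> h.py <<'E'
from bench import arm
def down(a):  # fingers close along direction a in the plane; pick the half turn nearest the present joint angles
    best=None
    for k in(0,np.pi):
        y=np.array([np.cos(a+k),np.sin(a+k),0]);z=np.array([0,0,-1.]);yield np.c_[np.cross(y,z),y,z]
def ori(p,a):
    q0=np.array(arm.state()["q"]);c=[]
    for R in down(a):
        q=arm.solve_ik(p,R)
        if q is not None:c.append((abs(np.array(q)[5]),R))   # smallest |q6|
    return min(c,key=lambda v:v[0])[1]
PX,PB,B0,BY=[0.4574,0.3203],{"yel":-.066,"red":0,"blu":.066},np.array([.4574,.3203]),.022
POT={"red":((.632,-.0904),0),"yel":((.570,-.0186),np.pi/2),"blu":((.6372,.0469),0)}
TZ,LIFT=.099,.17
def park(n): return B0+PB[n]*np.array([-np.sin(BY),np.cos(BY)])
def go(xy,z,a):
    p=[*xy,z];arm.movep(p,ori(p,a))
def pick(xy,z,a,up,app,force=25):
    go(xy,app,a);arm.move_straight([*xy,z],max_speed=.15);arm.grab(force);s=arm.state();print("grip",round(s["grip_width"],4),round(s["gripper_force"],1))
    arm.move_straight([*xy,up],max_speed=.25)
def place(xy,z,a,up):
    go(xy,z+.09,a);arm.move_straight([*xy,z],max_speed=.09);s=arm.state();print("place",s["eef_pos"].round(4) if hasattr(s["eef_pos"],"round") else s["eef_pos"],np.round(s["force"],1))
    arm.open();arm.move_straight([*xy,up],max_speed=.25)
def clear(n):
    xy,a=POT[n];pick(xy,TZ,a,TZ+LIFT,.215);place(park(n),TZ-.021+.0015,BY,.20);print(n,"t",arm.state()["time"])
E
python3 - <<'E'
from h import *
clear("yel")
f=arm.grab_frame("top");cv2.imwrite("pics/top1.png",f["frame"])
E
```

```text
grip 0.0557 25.0
place [0.4595 0.2545 0.0801] [ 0.4  0.9 -3.7]
yel t 8.5167
```

View pics/top1.png

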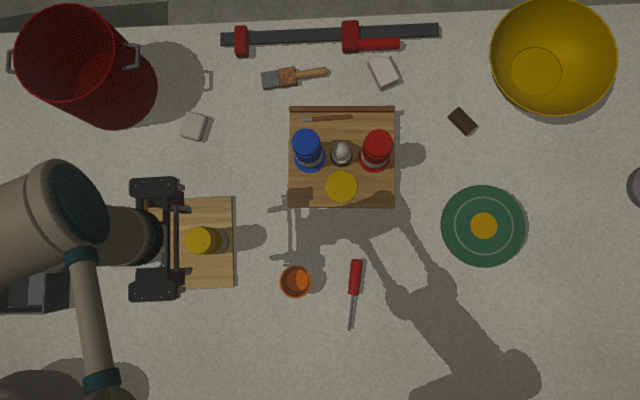

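The yellow pot stands upright on the board at (200,240), its coaster at (341,187) is bare, and the others haven't moved. Next are red and blue, then wrist and top frames of the bust.

```bash
python3 - <<'E'
from h import *
clear("red");clear("blu")
fs={}
for i,(x,y) in enumerate([(.60,-.02),(.60,.05)]):
    go((x-.04,y),.26,np.pi/2)
    fs["w%d"%i]=f=arm.grab_frame("wrist");print((-f["R"].T@f["t"]).round(3))
go((.40,.05),.30,np.pi/2);fs["top"]=arm.grab_frame("top")
pickle.dump(fs,open("f1.pkl","wb"));print(arm.state()["time"])
cv2.imwrite("pics/w.png",np.vstack([cv2.resize(fs["w0"]["frame"],(480,300)),cv2.resize(fs["w1"]["frame"],(480,300))]))
cv2.imwrite("pics/top2.png",fs["top"]["frame"])
E
```

```text
grip 0.0557 25.0
place [0.4579 0.3206 0.0801] [-0.4 -0.2 -3.5]
red t 16.65
grip 0.0555 25.0
place [0.4565 0.3866 0.0802] [ 1.6  0.5 -2.5]
blu t 24.3417
[ 0.627 -0.019  0.439]
[0.627 0.053 0.439]
27.1333
```

View pics/w.png

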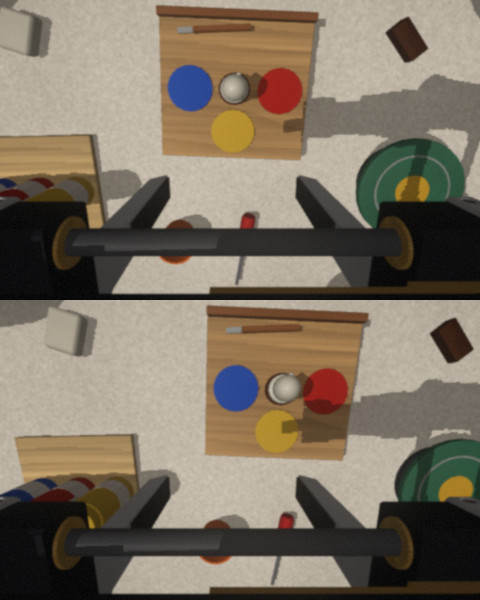

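View pics/top2.png

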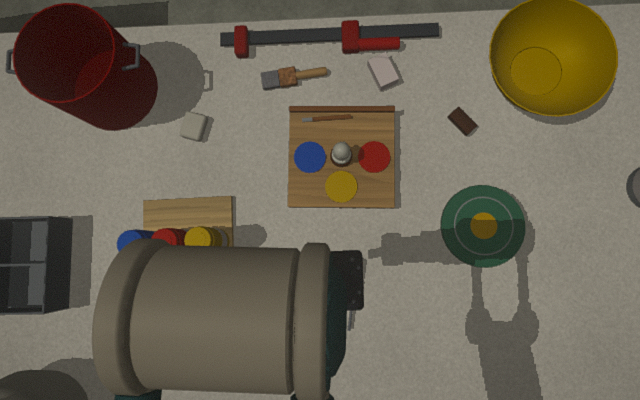

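All the pots stand on the board, and the bust and coasters are in full view: wrist frame 0 shows the bust at about (234,88) at 0.75 scale, and the top view shows it at (341,152). I'll get the coasters by colour centroid and read the bust from a crop.

```bash
python3 - <<'E'
from h import *
fs=pickle.load(open("f1.pkl","rb"));np.set_printoptions(precision=4,suppress=True)
rng={"red":((0,120,30),(6,255,255)),"yel":((20,120,60),(32,255,255)),"blu":((105,120,40),(125,255,255))}
win={"w0":(200,330,60,230),"top":(285,395,130,206)}
def ell(fn,n):
    h=cv2.cvtColor(fs[fn]["frame"],cv2.COLOR_BGR2HSV);m=cv2.inRange(h,*rng[n])
    if n=="red":m|=cv2.inRange(h,(174,120,30),(180,255,255))
    x0,x1,y0,y1=(210,410,70,208) if fn=="w0" else (265,480,465-400+20,215) if fn=="w1" else (290,396,135,206)
    w=np.zeros_like(m);w[y0:y1,x0:x1]=m[y0:y1,x0:x1]
    c=max(cv2.findContours(w,0,1)[0],key=cv2.contourArea);return cv2.fitEllipse(cv2.convexHull(c))
for n in rng:
    e={k:ell(k,n) for k in fs}
    print(n,{k:(np.round(v[0],1),np.round(v[1],1)) for k,v in e.items()})
    for a,b in(("w0","w1"),("w0","top")):
        X,er=tri(fs[a],e[a][0],fs[b],e[b][0]);print("  ",a,b,X,"%.2f"%er)
    print("   onz",[onz(fs[k],v[0],.033)[:2] for k,v in e.items()])
o=[]
for k,(x,y) in{"w0":(312,118),"w1":(380,118),"top":(342,153)}.items():
    o.append(cv2.resize(fs[k]["frame"][y-30:y+30,x-22:x+22],None,fx=6,fy=6,interpolation=cv2.INTER_CUBIC))
cv2.imwrite("pics/bust.png",np.hstack(o))
E
```

```text
red {'w0': (array([372.6, 121. ]), array([58.6, 61.2])), 'w1': (array([433.5, 121.5]), array([57.4, 62.3])), 'top': (array([373.7, 156.4]), array([30.9, 31.6]))}
   w0 w1 [ 0.6328 -0.0911  0.0321] 0.00
   w0 top [ 0.6327 -0.0904  0.0349] 0.21
   onz [array([ 0.6328, -0.091 ]), array([ 0.6328, -0.0908]), array([ 0.633 , -0.0904])]
yel {'w0': (array([309.9, 174.5]), array([57.2, 57.3])), 'w1': (array([368.5, 174.7]), array([56.1, 58.4])), 'top': (array([340.7, 186.2]), array([32.4, 32.8]))}
   w0 w1 [ 0.5702 -0.0183  0.0317] 0.00
   w0 top [ 0.5704 -0.0179  0.0335] 0.36
   onz [array([ 0.5704, -0.0183]), array([ 0.5704, -0.0181]), array([ 0.5705, -0.0176])]
blu {'w0': (array([253.1, 117.1]), array([57.6, 60.6])), 'w1': (array([314.2, 117.3]), array([57.7, 60. ])), 'top': (array([309.3, 156.7]), array([30.4, 30.8]))}
   w0 w1 [0.637  0.0477 0.0312] 0.01
   w0 top [0.6372 0.0481 0.0323] 0.56
   onz [array([0.637 , 0.0474]), array([0.6369, 0.0477]), array([0.6373, 0.0484])]
```

View pics/bust.png

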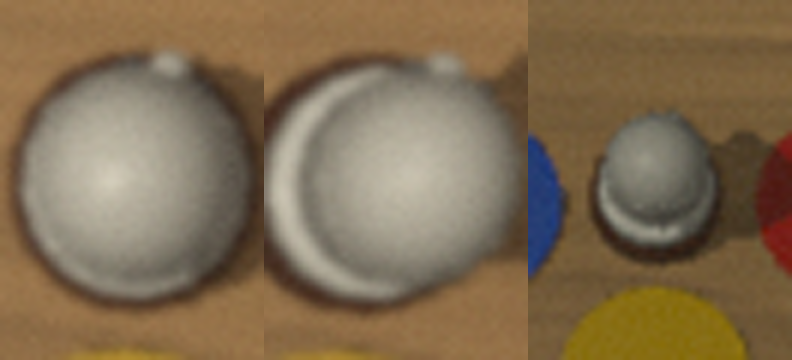

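The coaster tops triangulate to 0.032 against 0.033, and their centres are good to about 1 mm. In the crops, the bust head centres are at w0 (313.7,117.2), w1 (382.5,117.2) and top (341.5,151), with the nose towards +x and about 15° to the right. I'll compute the bust position and measure the spot with the wrist camera.

```bash
python3 - <<'E'
from h import *
fs=pickle.load(open("f1.pkl","rb"));np.set_printoptions(precision=4,suppress=True)
hd={"w0":(313.7,117.2),"w1":(382.5,117.2),"top":(341.5,151)}
for a,b in(("w0","w1"),("w1","top")):print("head",tri(fs[a],hd[a],fs[b],hd[b]))
for k in hd:print(onz(fs[k],hd[k],.085))
print("foot",onz(fs["top"],(341.25,156.3),.037))
g=[]
for y in(-.306,-.24):
    go((.40,y),.26,np.pi/2);f=arm.grab_frame("wrist")
    h=cv2.cvtColor(f["frame"],cv2.COLOR_BGR2HSV);m=cv2.inRange(h,(15,120,40),(32,255,255));m[250:]=0
    n,l,st,c=cv2.connectedComponentsWithStats(m)
    uv=f["K"]@(f["R"]@np.array([.478,-.306,.055])+f["t"]);uv=uv[:2]/uv[2]
    i=min((i for i in range(1,n) if st[i,4]>300),key=lambda i:np.linalg.norm(c[i]-uv));print(uv,c[i],st[i]);g.append((f,c[i]))
print("spot",tri(*g[0],*g[1]),[onz(f,p,.055)[:2] for f,p in g],arm.state()["time"])
E
```

```text
head (array([ 0.636 , -0.0222,  0.0774]), np.float64(0.17166906123624154))
head (array([ 0.6361, -0.0212,  0.0818]), np.float64(0.07910910715893531))
[ 0.6357 -0.0221  0.085 ]
[ 0.636  -0.0206  0.085 ]
[ 0.6353 -0.0211  0.085 ]
foot [ 0.6349 -0.0207  0.037 ]
[311.2822 116.5374] [311.214 117.318] [ 287   92   50   52 2028]
[372.143  116.8761] [372.0676 117.7251] [ 348   92   50   52 2012]
spot (array([ 0.4771, -0.3059,  0.0552]), np.float64(0.03563190291473338)) [array([ 0.4772, -0.3059]), array([ 0.4771, -0.306 ])] 28.9417
```

The bust is at (0.6355, -0.0212) and the spot at (0.4774, -0.306, 0.055), with all views agreeing to about 1 mm. Now I'll fetch the bust.

```bash
python3 - <<'E'
from h import *
a=np.deg2rad(75);z=.030+.051-.019
pick((.6355,-.0212),z,a,z+.12,.16,12)
place((.4774,-.306),z+.025+.0015,a,.20)
print(arm.state()["time"])
go((.38,-.306),.26,np.pi/2);f=arm.grab_frame("wrist");go((.45,.0),.30,np.pi/2);s=arm.grab_frame("scene")
pickle.dump((f,s),open("f2.pkl","wb"))
cv2.imwrite("pics/b2.png",np.hstack([f["frame"][20:220,210:410],s["frame"][60:260,200:400]]).repeat(2,0).repeat(2,1))
E
```

```text
grip 0.0357 12.0
place [ 0.4779 -0.3064  0.0891] [-0.2 -0.1 -1.5]
38.275
```

View pics/b2.png

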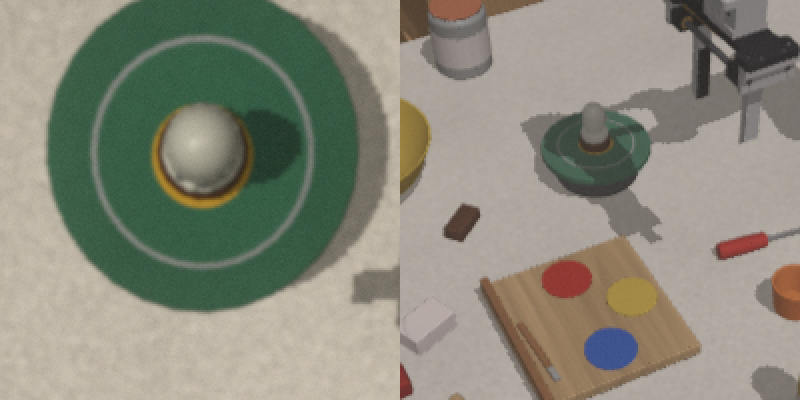

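The bust stands upright and concentric with the yellow ring (wrist crop about (203,152)). Next I'll return the pots.

```bash
python3 - <<'E'
from h import *
C={"red":(.6328,-.0908),"yel":(.5704,-.0181),"blu":(.637,.0477)}
for n in("red","blu","yel"):
    pick(park(n),TZ-.021,BY,TZ+LIFT,.20);place(C[n],TZ+.0015,POT[n][1],.215);print(n,arm.state()["time"])
go((.53,-.0185),.26,np.pi/2);f=arm.grab_frame("wrist")
go((.35,.30),.30,np.pi/2);t=arm.grab_frame("top");s=arm.grab_frame("scene")
cv2.imwrite("pics/e.png",np.hstack([t["frame"][95:215,270:400],s["frame"][130:250,230:360]]).repeat(3,0).repeat(3,1));pickle.dump((f,t,s),open("f3.pkl","wb"))
E
```

```text
grip 0.0562 25.0
place [ 0.6334 -0.091   0.1013] [ 0.   0.1 -2.7]
red 48.125
grip 0.0556 25.0
place [0.6376 0.0477 0.1012] [ 0.5  0.1 -2.8]
blu 56.5083
grip 0.0559 25.0
place [ 0.571  -0.0182  0.1011] [ 1.   0.3 -3.5]
yel 63.8083
```

View pics/e.png

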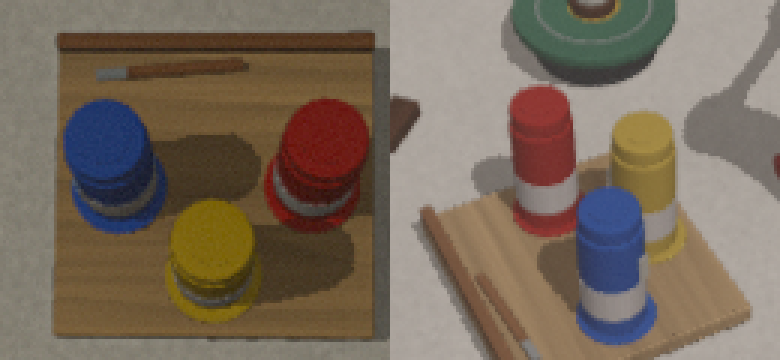

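All three pots stand upright on their own coasters. In the top view the lids are at blue (305.0,141.6), red (378.8,141.5) and yellow (340.7,175.2), within about 3 mm of where they started. The bust is still on the spot.

```bash
python3 -c "
from bench import arm
arm.wait(.5);print(arm.hand_in())"
```

```text
the job is handed in; nothing more can be done
None
```

The job is handed in (no verdict was returned): the bust stands on the middle of the turntable and all three pots are back upright on the coasters of their own colour, at about 65 s of the 141 s allowed.

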